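# Hang the blue basket on the twin-pin display stand

## Task

Hang the blue basket on the grey display stand so that both of the stand's pins come up through the holes in the basket's two ears and the ears rest on the tops of the posts; then let go of it. Leave the pink basket where it stands.

Things in the scene. Friction and masses are not known exactly. Their poses are not given: they have to be found in the camera images.
- blue_basket_mid (a point): To hang (sizes in mm): blue plastic basket, open on top, 110 (x) x 90 (y) x 75 high. At each x end a level ear 6 thick, underside 69 above its base, with a 28 hole, centre x = +77/-77; 200 long over ears. Amid it an upright grip tab 60 (x) x 14 (y), top 118 above base; pinch it along y from above. 0.15-0.3 kg. Point: on its vertical axis, 60 above base, z up. Half a turn makes no difference.
- rack: Display stand, fixed: dark foot 220 (x) x 90 x 8 mm; two grey posts at its x ends, flat tops 110 above the table, 134 apart inside: the basket hangs between them, ears on the tops, its base 41 above the table. On each top a brass pin 8 thick, 28 tall, tapered tip, at x = +77/-77, y = 0. Origin: middle of the foot's underside, at table height; x from post to post, z up.
- pink_basket_mid (a point): Bystander: a pink basket, otherwise the same in shape and size as the blue one; point and axes likewise (on its vertical axis, 60 mm above its base).
There are look-alikes about, which are no part of the job. Of the things shaped like the rack, the grey one is meant.

How it is judged:
By the outcome, as a careful person would: the job done as asked, in the order asked, and still so for the second after the job is handed in, with the robot touching nothing.
It also fails if it takes over 35 s, if anything falls off the work surface, if the arm or the gripper's body presses on something with over 40 N, if the wrist force passes 120 N, or if a joint passes its speed limit or range.

## Robot

A 7-joint arm with a two-finger parallel gripper is mounted at the origin on the work surface. World frame = base frame: x ahead of the robot, y to its left, z up, the work surface at z = 0. Lengths are in m, angles in rad, forces in N, time in s.
With the tool pointing down it reaches from about 0.425 to 0.925 m from the base axis. Payload 6.8 kg.
Tool frame: the origin (TCP) lies at the very end of the fingers, on their centre line; the grasp point (between the pads) lies 19 mm behind it; z points along the fingers, y is the line along which they close (so a half turn about z gives the same grasp; the last joint's range is limited). The gripper opens to 85 mm and grips with 20 to 120 N. Pads are 22 mm wide; open, the fingers measure 114 mm over their backs; the gripper's body (76 mm by 85 mm) begins 54 mm behind the grasp point. The pads swing forward as they close: fully open they stand 13 mm farther back than shut.
Start: joints at [1.078, 0.477, 0.022, 1.555, -0.011, 1.109, -0.083], TCP at [0.253, -0.626, 0.231] pointing down, gripper open.
Joint ranges: [-2.96, 2.96], [-0.34, 2.1], [-1.41, 1.46], [0.24, 2.44], [-1.37, 4.51], [0.17, 1.92], [-2.96, 2.96]. Speed limits (rad/s): [2.39, 2.39, 3.14, 3.14, 3.14, 3.14, 3.14].

## Interface

Orientations are given as a unit quaternion [w, x, y, z].
In Python, from station import bot gives the robot as it stands.
- The arm moves only by the tool jog_arm, never from a script. Its argument "motion" is a list of rows, each a list of 7 numbers: the turn, a rotation vector about the tool's x, y, z in rad, then the shift along the tool's x, y, z in mm, then the finger opening in mm, from 0 to 85.4. A call has 1 to 10 rows; each row is the pose to reach, as a shift and turn from the pose commanded when the call began, along the tool's axes at that moment; what a row does not reach only later rows make up. A row lasts 1/8 s, in which the tool goes at most 62.5 mm and 10.7 degrees, less where a joint would pass 70% of its speed; a pose out of reach is approached as far as the arm can. A call with a gripper value outside its range is refused whole. The fingers move at their own pace and stop on an object; "grip_force" is the grip in N (left out, the last holds). Time passes only in rows, so rows that repeat a pose let the fingers close. It gives the time, the measured TCP pose, the force, the opening and the grip force at its end, in the units of the state.
- bot.get_obs(): the state, without advancing time (a new reading comes with each control period).
- bot.read_camera(name): name is "scene" or "top" or "wrist"; returns a dict with "pixels" (400x640x3 uint8, red, green, blue), "camera_matrix" (3x3 intrinsics, pixels), "T" (4x4, takes a point from camera to world coordinates); the wrist camera has in their place "tool_from_camera" (4x4, takes a point from camera to tool coordinates, whose origin is the TCP and whose axes are the flange's). Camera axes: x right, y down, z forward; pixel columns grow to the right and rows downward; lengths in m; the calibration is good to about 2 mm. A picture is of the moment at which its call begins: read the wrist's pose just before it. There is no depth.
- bot.hand_in(): hands the job in; it is judged then, once.
Trained networks look in a picture, given as the dict that the camera call returned (one of the last four; its "shot" number tells which), for a name from the list of things; names that differ only in an ending like _2 or _b are one class to them, and where a whole thing is asked for, a point or a joint stands for the part that bears it (a point fixed in the world has none). Each returns a list of dicts, best first, with "score" (0 to 1); they miss things now and then, are a little off and sometimes report something else, mostly with a low value. They report only what shows in the picture. A call takes as long as a camera call. They do not tell look-alikes from the thing itself.
- bot.spot_in(thing, picture): "xy" ([column, row] in pixels, amid what is visible of it).
- bot.tip_of(thing, picture): "xy" ([column, row] in pixels: a listed point, or the origin of a listed thing).
The state is a dict: "t": time; "q": joint angles; "joint_vel": joint speeds; "joint_torque": joint torques, N m; "eef_pos": TCP position; "tool_rot": TCP orientation; "contact_force": force on the tool from outside, world axes, zero at the start; "torque": the same for the moment, N m; "gripper_width": opening from 0.0 (shut) to 1.0 (fully open); "grasp_force": force on a finger pad.
Only numpy, scipy, OpenCV 4.12 (cv2) and the standard library are available. Lean on these libraries where they do the work, as an engineer would, in place of code of your own. Each camera call takes 0.05 s, during which the arm holds its last target. There are 200 camera calls.

## Working session

There is one attempt and no reset: what is moved stays moved. The work goes in short steps, Python scripts to look and compute and a tool call to move; the robot and the scene stay as the last step left them, time stands still between calls to the robot, and variables do not carry over. Pictures are saved under pics/ and viewed, at most 10 in all, crops included, and the job is handed in when it is done.

Besides the shell and the picture viewer there is one more tool, called by a JSON object that holds its "op" and its "data". jog_arm: Moves the arm, as the interface text tells. Its arguments: {"type":"object","properties":{"motion":{"type":"array"},"grip_force":{"type":"number"}},"required":["motion"]}

```bash
mkdir -p pics; cat > h.py <<'E'
import numpy as np,cv2
from station import bot
from scipy.spatial.transform import Rotation as R
def Rq(q): return R.from_quat([q[1],q[2],q[3],q[0]]).as_matrix()
def campose(name,p,o=None):
    if name!='wrist': return p['T']
    T=np.eye(4);T[:3,:3]=Rq(o['tool_rot']);T[:3,3]=o['eef_pos'];return T@p['tool_from_camera']
def onz(xy,z,p,T):
    d=T[:3,:3]@np.linalg.solve(p['camera_matrix'],[xy[0],xy[1],1.]);c=T[:3,3]
    return c+d*(z-c[2])/d[2]
def proj(X,p,T):
    c=(np.atleast_2d(X)-T[:3,3])@T[:3,:3];u=c@p['camera_matrix'].T
    return u[:,:2]/u[:,2:]
def shot(name):
    o=bot.get_obs();p=bot.read_camera(name);return p,np.array(campose(name,p,o))
def save(p,f): cv2.imwrite('pics/'+f,p['pixels'][:,:,::-1])
E
python3 - <<'E'
from h import *
np.set_printoptions(precision=4,suppress=True)
o=bot.get_obs();print(o['t'],o['eef_pos'],Rq(o['tool_rot']))
for n in['top','scene','wrist']:
    p,T=shot(n);save(p,n+'0.png');print(n,T[:3,3])
    for th,z in[('blue_basket_mid',.06),('rack',0)]:
        for f in('tip_of','spot_in'):
            for r in getattr(bot,f)(th,p)[:5]:print(th,f,r['score'],np.round(r['xy']),onz(r['xy'],z,p,T))
cv2.imwrite('pics/ts.png',np.vstack([cv2.resize(cv2.imread('pics/%s0.png'%n),(480,300)) for n in('top','scene')]))
E
```

```text
0.0 [ 0.2531 -0.6251  0.2303] [[ 0.9269  0.3754 -0.0008]
 [ 0.3754 -0.9269  0.0017]
 [-0.0001 -0.0019 -1.    ]]
top [ 0.2665 -0.0073  0.85  ]
blue_basket_mid tip_of 0.66 [438. 166.] [ 0.5347 -0.2648  0.06  ]
blue_basket_mid spot_in 0.78 [437. 167.] [ 0.5332 -0.2619  0.06  ]
rack tip_of 0.9 [423. 295.] [ 0.2457 -0.2606  0.    ]
rack tip_of 0.65 [436. 166.] [ 0.5556 -0.2797  0.    ]
rack tip_of 0.61 [338. 149.] [ 0.5744 -0.0363  0.    ]
rack spot_in 0.9 [424. 293.] [ 0.2509 -0.2617  0.    ]
rack spot_in 0.88 [340. 148.] [ 0.5769 -0.0405  0.    ]
scene [1.285  0.1951 0.8209]
blue_basket_mid tip_of 0.93 [195. 217.] [ 0.5464 -0.2654  0.06  ]
blue_basket_mid spot_in 0.69 [196. 222.] [ 0.5621 -0.2569  0.06  ]
rack tip_of 0.8 [289. 256.] [ 0.5713 -0.0421  0.    ]
rack tip_of 0.72 [244. 159.] [ 0.2405 -0.2584  0.    ]
rack tip_of 0.45 [193. 216.] [ 0.4867 -0.3073  0.    ]
rack spot_in 0.87 [292. 252.] [ 0.5566 -0.0406  0.    ]
rack spot_in 0.83 [241. 152.] [ 0.2068 -0.2796  0.    ]
wrist [ 0.3308 -0.5944  0.3739]
rack spot_in 0.71 [24. 26.] [ 0.2742 -0.2956  0.    ]
```

View pics/top0.png

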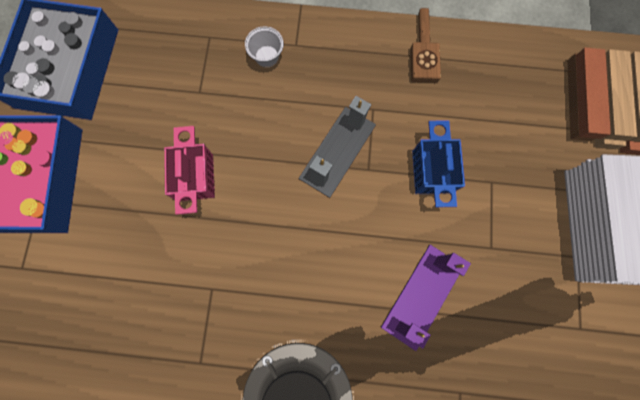

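View pics/scene0.png

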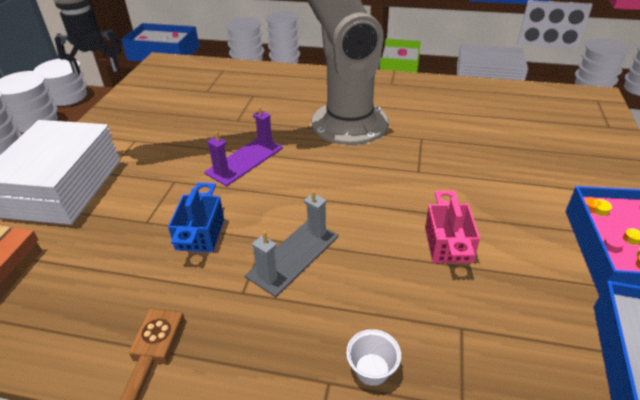

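The top view shows the blue basket at (438,166), with ear holes near (439,129) and (444,197). The grey stand is at (338,149), with pins near (361,103) and (322,163). The pink basket is at (188,172), and the purple stand at (425,297) is a decoy. The scene view agrees: blue at (196,220), grey stand at (292,250). Next I'll refine these positions by colour.

```bash
python3 - <<'E'
from h import *
np.set_printoptions(precision=4,suppress=True)
for n,bb,rb in[('top',(405,110,475,220),(295,90,385,205)),('scene',(160,175,235,260),(240,180,345,300))]:
    p,T=shot(n)
    hsv=cv2.cvtColor(p['pixels'],cv2.COLOR_RGB2HSV)
    m=cv2.inRange(hsv,(100,120,40),(130,255,255));k=np.zeros_like(m);k[bb[1]:bb[3],bb[0]:bb[2]]=1;m*=k
    cs,h=cv2.findContours(m,cv2.RETR_CCOMP,cv2.CHAIN_APPROX_NONE)
    for c,hh in zip(cs,h[0]):
        if hh[3]>=0 and cv2.contourArea(c)>25:
            M=cv2.moments(c);xy=(M['m10']/M['m00'],M['m01']/M['m00']);print(n,'hole',np.round(xy,1),M['m00'],onz(xy,.072,p,T))
    m=cv2.inRange(hsv,(5,110,60),(28,255,255));k[:]=0;k[rb[1]:rb[3],rb[0]:rb[2]]=1
    # brass inside the grey stand: components on rack
    nn,l,s,c=cv2.connectedComponentsWithStats(m*k)
    for i in range(1,nn):
        if 2<s[i,4]<80: print(n,'brass',s[i],c[i].round(1),onz(c[i],.124,p,T))
    for r in bot.tip_of('blue_basket_mid',p)[:1]:print(onz(r['xy'],.06,p,T))
E
```

```text
top hole [445.  196.9] 135.0 [ 0.4621 -0.2782  0.072 ]
top hole [439.2 130.1] 135.0 [ 0.6169 -0.2601  0.072 ]
top brass [358 101   3   6   9] [359.3 103.8] [ 0.6362 -0.0691  0.124 ]
top brass [321 160   3   4   8] [321.8 161.5] [ 0.4979 -0.0012  0.124 ]
[ 0.5286 -0.2657  0.06  ]
scene hole [203.6 189.4] 79.0 [ 0.4649 -0.2764  0.072 ]
[ 0.5491 -0.2691  0.06  ]
```

{"op": "jog_arm", "data": {"motion": [[0,0,0.09,130,-72,0,50],[0,0,0.18,200,-111,0,50],[0,0,0.268,260,-145,0,50],[0,0,0.268,320,-178,0,50],[0,0,0.268,370,-206,0,50],[0,0,0.268,399,-222,0,50],[0,0,0.268,399,-222,0,50],[0,0,0.268,399,-222,0,50],[0,0,0.268,399,-222,0,50],[0,0,0.268,399,-222,0,50]]}}

```text
t: 2.2
eef_pos: [0.5384, -0.2726, 0.2312]
tool_rot: [0.001, 0.998, 0.057, -0.001]
contact_force: [-0.1, -0.9, 0.0]
gripper_width: 0.589
grasp_force: 0.0
```

```bash
python3 - <<'E'
from h import *
np.set_printoptions(precision=4,suppress=True)
o=bot.get_obs();Rt=Rq(o['tool_rot']);print(o['t'],o['eef_pos'],Rt,o['gripper_width'])
p,T=shot('wrist');save(p,'w1.png')
print(bot.tip_of('blue_basket_mid',p)[:2])
X=np.array([[.5395,-.2692,.118],[.4621,-.2782,.072],[.6169,-.2601,.072]]);print(proj(X,p,T))
for r in bot.tip_of('blue_basket_mid',p)[:2]:print(r['score'],onz(r['xy'],.06,p,T))
E
```

```text
2.2 [ 0.5384 -0.2726  0.2312] [[ 0.9936  0.1133 -0.001 ]
 [ 0.1133 -0.9936 -0.0012]
 [-0.0011  0.0011 -1.    ]] 0.5889689314741128
[{'xy': [315.3, 175.6], 'score': 0.84}]
[[316.4676 196.2447]
 [317.4233 255.714 ]
 [316.3766  93.5957]]
0.84 [ 0.5416 -0.2672  0.06  ]
```

View pics/w1.png

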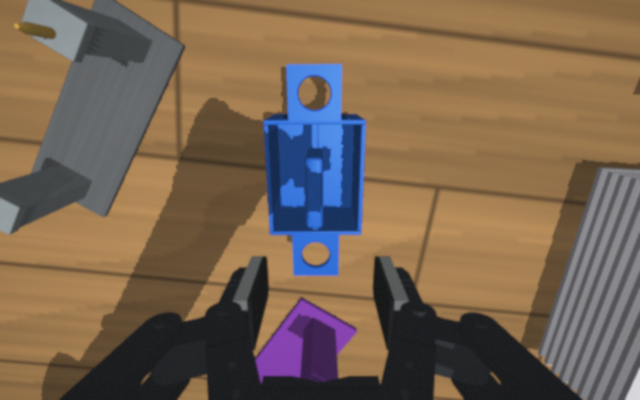

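The wrist view shows the basket's ear holes at (314,93) and (315.5,253). That is about 2 px left of where I predicted them, so I'll correct by about 2 mm and descend.

{"op": "jog_arm", "data": {"motion": [[0,0,0,3,-5,40,50],[0,0,0,3,-5,85,50],[0,0,0,3,-5,120,50],[0,0,0,3,-5,140,50],[0,0,0,3,-5,149,50],[0,0,0,3,-5,149,50],[0,0,0,3,-5,149,50]]}}

```text
t: 3.22
eef_pos: [0.5429, -0.2653, 0.0834]
tool_rot: [0.0, 0.998, 0.058, 0.001]
contact_force: [0.2, 0.1, -0.3]
gripper_width: 0.585
grasp_force: 0.0
```

{"op": "jog_arm", "data": {"motion": [[0,0,0,0,0,0,30],[0,0,0,0,0,0,20],[0,0,0,0,0,0,8],[0,0,0,0,0,0,8],[0,0,0,0,0,0,8],[0,0,0,0,0,0,8],[0,0,0,0,0,0,8]], "grip_force": 50}}

```text
t: 4.1
eef_pos: [0.5423, -0.2649, 0.0824]
tool_rot: [0.0, 0.998, 0.058, 0.0]
contact_force: [-1.7, -1.2, 1.2]
gripper_width: 0.156
grasp_force: 51.2
```

{"op": "jog_arm", "data": {"motion": [[0,0,0,0,0,-30,8],[0,0,0,0,0,-80,8],[0,0,0,0,0,-130,8],[0,0,0,0,0,-152,8],[0,0,0.1,8,-35,-152,8],[0,0,0.22,18,-80,-152,8],[0,0,0.34,29,-130,-152,8],[0,0,0.46,40,-175,-152,8],[0,0,0.54,48,-210,-152,8],[0,0,0.573,51,-225,-152,8]]}}

```text
t: 5.35
eef_pos: [0.5664, -0.0318, 0.2337]
tool_rot: [-0.0, 0.974, -0.225, -0.001]
contact_force: [0.9, -0.9, -2.5]
gripper_width: 0.156
grasp_force: 50.5
```

{"op": "jog_arm", "data": {"motion": [[0,0,0,0,0,0,8],[0,0,0,0,0,0,8],[0,0,0,0,0,0,8]]}}

```text
t: 5.72
eef_pos: [0.5665, -0.0368, 0.2341]
tool_rot: [0.0, 0.974, -0.227, -0.0]
contact_force: [-1.0, 0.2, -2.3]
gripper_width: 0.156
grasp_force: 50.5
```

```bash
python3 - <<'E'
from h import *
np.set_printoptions(precision=4,suppress=True)
o=bot.get_obs();Rt=Rq(o['tool_rot']);print(o['t'],o['eef_pos'],Rt,o['gripper_width'])
p,T=shot('wrist');save(p,'w2.png')
a=np.radians(-26.15);e=np.array([np.cos(a),np.sin(a),0])*.077
c=np.array([.567,-.035,0]);z=np.array([0,0,1])
print('pins pred base/tip',proj([c+e+z*.11,c+e+z*.138,c-e+z*.11,c-e+z*.138],p,T))
c2=np.array(o['eef_pos']);c2[2]-=.0824;e2=Rt[:,0]*.077;print('holes pred',proj([c2+e2+z*.072,c2-e2+z*.072],p,T))
q,Tq=shot('top');save(q,'t2.png')
E
```

```text
5.725 [ 0.5665 -0.0368  0.2341] [[ 0.897  -0.4421 -0.0003]
 [-0.4421 -0.897  -0.0004]
 [-0.0001  0.0005 -1.    ]] 0.15559368975382762
pins pred base/tip [[318.3448  97.9946]
 [318.1039  99.0942]
 [318.9526 274.8006]
 [318.8127 292.5704]]
holes pred [[321.3141 104.043 ]
 [321.0992 376.2969]]
```

View pics/w2.png

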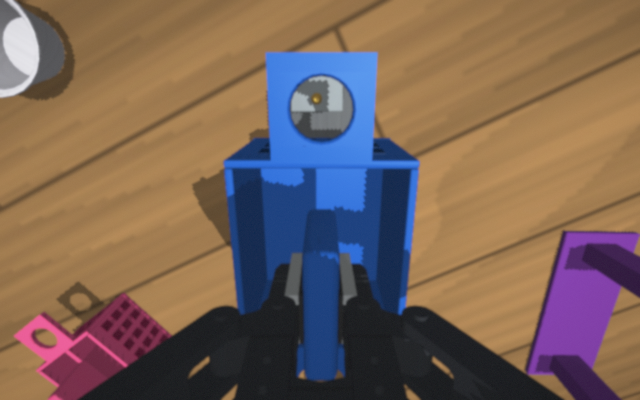

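In the wrist view, the far pin at (317,99) shows through the ear hole centred at (321,107). The yaw is good and only a small shift is needed. I'll lower to just above the pins and check again.

{"op": "jog_arm", "data": {"motion": [[0,0,0,1,-2,15,8],[0,0,0,1,-2,35,8],[0,0,0,1,-2,55,8],[0,0,0,1,-2,70,8],[0,0,0,1,-2,78,8],[0,0,0,1,-2,78,8],[0,0,0,1,-2,78,8]]}}

```text
t: 6.7
eef_pos: [0.5691, -0.0341, 0.1569]
tool_rot: [-0.0, 0.974, -0.226, 0.001]
contact_force: [0.5, -0.0, -1.6]
gripper_width: 0.155
grasp_force: 50.5
```

```bash
python3 - <<'E'
from h import *
o=bot.get_obs();print(o['t'],o['eef_pos'],o['contact_force'])
p,T=shot('wrist');q,_=shot('top');s,_=shot('scene')
f=lambda i,x0,y0,x1,y1,w,h:cv2.resize(i['pixels'][y0:y1,x0:x1,::-1],(w,h),interpolation=cv2.INTER_CUBIC)
cv2.imwrite('pics/c3.png',np.hstack([f(p,220,30,420,230,260,260),f(q,280,80,400,200,260,260),f(s,230,150,360,280,260,260)]))
E
```

```text
6.7 [ 0.56905494 -0.03406312  0.15694821] [ 0.54704256 -0.02338269 -1.61345768]
```

View pics/c3.png

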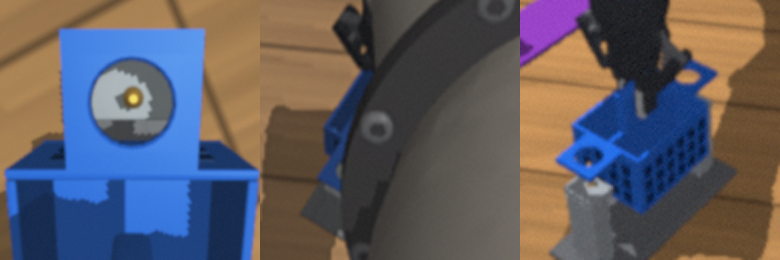

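The pin, at (133,98) in the crop, sits centred in the hole at (132,100). Lowering the rest of the way.

{"op": "jog_arm", "data": {"motion": [[0,0,0,0,0,6,8],[0,0,0,0,0,13,8],[0,0,0,0,0,20,8],[0,0,0,0,0,26,8],[0,0,0,0,0,30,8],[0,0,0,0,0,32,8],[0,0,0,0,0,33,8],[0,0,0,0,0,33,8],[0,0,0,0,0,33,8]]}}

```text
t: 7.98
eef_pos: [0.5686, -0.0341, 0.1235]
tool_rot: [-0.0, 0.974, -0.226, 0.0]
contact_force: [0.9, 0.8, -1.1]
gripper_width: 0.155
grasp_force: 50.6
```

{"op": "jog_arm", "data": {"motion": [[0,0,0,0,0,0.5,8],[0,0,0,0,0,1,8],[0,0,0,0,0,1,8]]}}

```text
t: 8.35
eef_pos: [0.5686, -0.034, 0.1232]
tool_rot: [-0.0, 0.974, -0.226, 0.0]
contact_force: [-3.2, -0.8, 5.5]
gripper_width: 0.157
grasp_force: 51.9
```

```bash
python3 - <<'E'
from h import *
o=bot.get_obs();print(o['t'],o['eef_pos'],o['contact_force'],o['torque'])
p,T=shot('wrist');s,_=shot('scene')
f=lambda i,x0,y0,x1,y1,w,h:cv2.resize(i['pixels'][y0:y1,x0:x1,::-1],(w,h),interpolation=cv2.INTER_CUBIC)
cv2.imwrite('pics/c4.png',np.hstack([f(p,220,30,420,230,390,390),f(s,230,150,360,280,390,390)]))
E
```

```text
8.35 [ 0.56863714 -0.0340464   0.12317442] [-3.23217342 -0.84977848  5.47304236] [0.05369961 0.57530055 0.04589975]
```

View pics/c4.png

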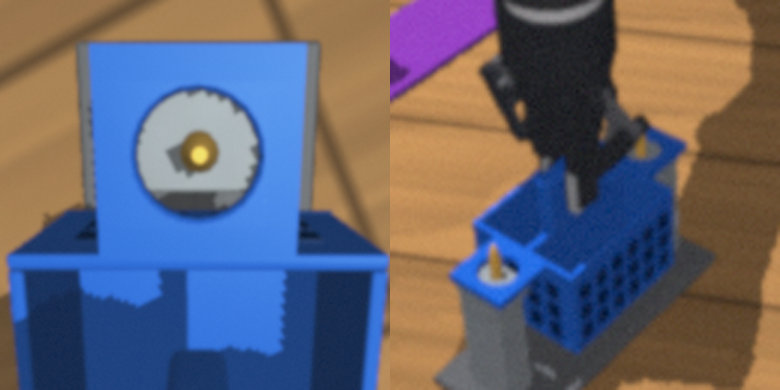

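Both pins stand up through the ear holes, at (198,152) in the wrist crop and at (495,262) and (640,148) in the scene crop. A light upward contact force shows the ears are resting on the posts, so I'll release and retreat.

{"op": "jog_arm", "data": {"motion": [[0,0,0,0,0,0,20],[0,0,0,0,0,0,35],[0,0,0,0,0,0,45],[0,0,0,0,0,0,45],[0,0,0,0,0,-10,45],[0,0,0,0,0,-40,45],[0,0,0,0,0,-80,45],[0,0,0,0,0,-120,45],[0,0,0,0,0,-140,45],[0,0,0,0,0,-140,45]]}}

```text
t: 9.7
eef_pos: [0.5696, -0.034, 0.2646]
tool_rot: [-0.001, 0.974, -0.226, 0.002]
contact_force: [0.6, 0.3, 0.5]
gripper_width: 0.53
grasp_force: 0.0
```

```bash
python3 - <<'E'
from h import *
o=bot.get_obs();print(o['t'],o['eef_pos'],o['contact_force'])
p,T=shot('wrist');s,_=shot('scene')
f=lambda i,x0,y0,x1,y1,w,h:cv2.resize(i['pixels'][y0:y1,x0:x1,::-1],(w,h),interpolation=cv2.INTER_CUBIC)
cv2.imwrite('pics/c5.png',np.hstack([f(p,160,20,480,340,390,390),f(s,230,150,360,280,390,390)]))
E
```

```text
9.7 [ 0.56961622 -0.03403689  0.264593  ] [0.55045573 0.28603571 0.48965333]
```

View pics/c5.png

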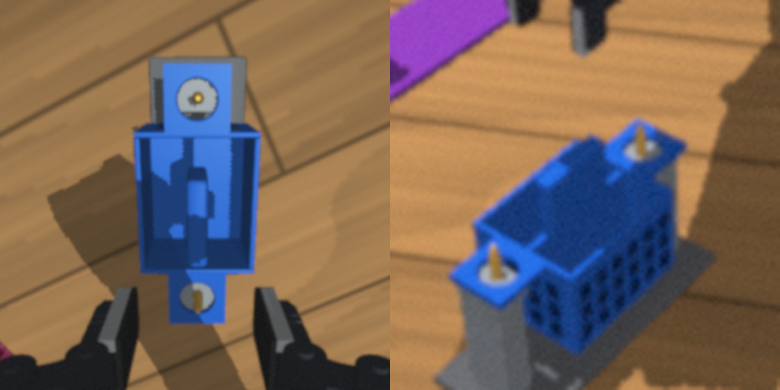

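The basket hangs level with both pins through its ears, at (197,98) and (198,297), and the gripper is clear.

```bash
python3 -c "
from station import bot
print(bot.hand_in())"
```

```text
the job is handed in; nothing more can be done
None
```

The blue basket hangs on the grey stand with both pins up through its ears, the gripper has let go and is clear, the pink basket was not touched, and the job is handed in at about 10 s of the 35 s allowed.

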